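# Let one yellow spool hub out of the two-lane dispenser

### The job

This kit needs one yellow spool hub in its black tray. Tilt the dispenser's spring-centred lever sideways, all the way over towards the lane that holds the yellow hubs, keep it there for about a second while the front hub rolls down into the tray, then let go so that the lever springs back upright. Let out just that one yellow hub and none of the blue ones, and leave the other things on the shelf where they are.

Things in the scene. Friction and masses are not known exactly. Their poses are not given: they have to be found in the camera images.
- dispenser: Two-lane gravity dispenser for spool hubs, fixed: grey base plate 360 x 220 mm, posts, two lanes sloping 8 degrees down to its front. Origin: centre of the plate's underside; x to its rear (up the slope), y to its left lane, z up. Lane centre lines at y = +47 and -47 mm, lane floors 85 mm up at x = 0. But for the lever, nothing on it stands above z = 190 mm.
- lever (a joint): Sideways tilt of the lever, rad: 0 upright (sprung to centre, no latch), positive towards the dispenser's left lane (+y); end stops at +-0.42. Beyond about 0.27 the front stop plate of the lane on that side sinks clear and frees its front hub while a second stop rises and holds the hub behind; 0.32 or more is fully over. Spring 1.8 N m/rad: 5 to 6 N at the knob; it recentres without swinging past.
- lever_knob (a point): Centre of the red ball knob, 36 mm across, on the lever's 10 mm steel rod (bare for 80 mm below it); moves with the lever. Upright: x = -42, y = 0, z = 241 mm in the dispenser's frame, 130 mm from the tilt axis, leaning 8 degrees to the dispenser's front. At 0.37 rad tilt it has gone 47 mm sideways and 9 mm down.
- lever_axis (a point): Point on the tilt axis (the shaft between the lanes) at the lever's foot: x = -24, y = 0, z = 112 mm in the dispenser's frame. The axis runs along the dispenser's x, rising 8 degrees to the rear with the lanes.
- tray (a point): Middle of the floor of the black kit tray docked below the lane mouths at the dispenser's front, sloping as the lanes do: 102 x 158 mm, wall 36 to 42 mm high, a rib along the middle makes two pockets, one before each lane. A hub at rest in it lies against the front wall, centre at x = -129, y = +-47, z = 85 mm in the dispenser's frame.
- yellow_front: Yellow plastic spool hub at the front stop of its lane, the one to be let out: 64 mm across its two flanges (each 11 mm thick), 56 mm long, core 36 mm across; lies on its side with its axis across the lane (its own y). Origin at its centre. Which lane holds the yellow hubs changes from start to start. At the start its centre is at x = 17 mm, y = +47 or -47 mm, z = 120 mm in the dispenser's frame.
- yellow_rear: Second yellow spool hub, behind the first in the same lane, same shape: must stay in the lane, where it rolls forward to the front stop once the lever has recentred. Origin at its centre, at the start x = 80 mm, z = 129 mm in the dispenser's frame.
- blue_front: Blue aluminium spool hub at the front stop of the other lane, same shape; must stay in its lane. Origin at its centre.
- blue_rear: Second blue spool hub behind the first blue one, same shape; must stay in its lane. Origin at its centre.
- relay_a: Black plastic relay socket, 78 x 38 x 30 mm, lying loose on the shelf; bystander. Origin: centre of its underside.
- relay_b: Black plastic relay socket, as relay_a; bystander.
- switch_a: Chrome panel-mount switch standing on its 44 mm flange, 72 mm tall; bystander. Origin: centre of its underside.
- switch_b: Chrome panel-mount switch, as switch_a; bystander.
- knob_cap: Blue aluminium knob cap, 62 mm across, 38 mm tall, standing on the shelf; bystander. Origin: centre of its underside.
- driver: Screwdriver 190 mm long lying on the shelf; bystander. Origin: on its underside near the middle.
Mind the look-alikes: they are no part of the job. Leave any pink or red look-alike of the yellow_rear alone.

How it is judged:
On the way, in this order (a step that is already met when the one before it is completed fails the run):
1. the lever is held over, at least 0.32 rad, towards the lane of the yellow hubs for at least half a second (((y of yellow_rear in the frame of dispenser above 0.02 m and value of joint lever above 0.32 rad) or (y of yellow_rear in the frame of dispenser below -0.02 m and value of joint lever below -0.32 rad))), for 0.5 s.
2. the lever is back upright and the front yellow hub is in the tray (value of joint lever between -0.06 and 0.06 rad and x of yellow_front in the frame of dispenser between -0.16 and -0.085 m and z of yellow_front in the frame of dispenser between 0.06 and 0.097 m and y of yellow_front in the frame of dispenser between -0.085 and 0.085 m), for 0.2 s.
At the end, for the whole second after the job is handed in: The front yellow hub lies at rest in the kit tray (anywhere in the tray's pockets), the rear yellow hub and both blue hubs are still in their lanes behind the stops, and the lever stands upright within 0.06 rad and still (all of step 2 and linear speed of yellow_front below 0.05 m/s and x of yellow_rear in the frame of dispenser between 0 and 0.16 m and z of yellow_rear in the frame of dispenser between 0.105 and 0.15 m and y of yellow_rear in the frame of dispenser between -0.06 and 0.06 m and x of blue_front in the frame of dispenser between 0 and 0.16 m and z of blue_front in the frame of dispenser between 0.105 and 0.15 m and y of blue_front in the frame of dispenser between -0.06 and 0.06 m and x of blue_rear in the frame of dispenser between 0 and 0.16 m and z of blue_rear in the frame of dispenser between 0.105 and 0.15 m and y of blue_rear in the frame of dispenser between -0.06 and 0.06 m and velocity of joint lever between -0.1 and 0.1 rad/s); the robot touches nothing.
It fails at once if a relay socket, switch, knob cap or the screwdriver is shifted by more than 30 mm (distance of any of relay_a, relay_b, switch_a, switch_b, knob_cap, driver from where it was at the start of the episode above 0.03 m).
It also fails if it takes over 32 s, if anything falls off the work surface, if the arm or the gripper's body presses on something with over 40 N, if the wrist force passes 120 N, or if a joint passes its speed limit or range.

### The arm

A 6-joint arm with a two-finger parallel gripper is mounted at the origin on the work surface. World frame = base frame: x ahead of the robot, y to its left, z up, the work surface at z = 0. Lengths are in m, angles in rad, forces in N, time in s.
With the tool pointing down it reaches from about 0.35 to 0.85 m from the base axis. Payload 8.1 kg.
Tool frame: the origin (TCP) lies on the centre line of the jaws, within the pads' length; the fingertips stand 17 mm ahead of it and the grasp point (between the pads) lies 2 mm behind it (robot.tip_reach is the z of the fingertips in the tool frame, in m); z points along the fingers, y is the direction in which the jaws open and shut (so a half turn about z gives the same grasp; the last joint's range is limited). The gripper opens to 93 mm and grips with 3 to 60 N. Pads are 15 mm wide; open, the fingers measure 128 mm over their backs; the gripper's body (75 mm by 188 mm) begins 65 mm behind the grasp point.
Start: joints at [1.213, 0.13, 1.488, -0, 1.523, -0.085], TCP at [0.162, 0.578, 0.236] pointing down, gripper open.
Joint ranges: [-2.96, 2.96], [-0.89, 2.26], [0.02, 2.5], [-1.34, 4.48], [0, 2.73], [-2.66, 2.66]. Speed limits (rad/s): [2.39, 2.39, 2.79, 3.14, 3.14, 3.14].

### API

Orientations are given as a rotation vector (axis times angle).
In Python, from plant import robot, read_camera, ticket gives the robot as it stands.
- The arm moves only by the tool arm_command, never from a script. Its argument "rows" is a list of rows, each a list of 7 numbers: the shift along the world's x, y, z each as a share of 0.8 m, from -1 to 1, then the turn, a rotation vector about the world's x, y, z each as a share of 30 degrees, from -1 to 1, then the closure, from 0 (fully open) to 1 (shut). A call has 1 to 12 rows; each row is the pose to reach, as a shift and turn from the pose measured when the call began; what a row does not reach only later rows make up. A row lasts 1/12 s, in which the tool goes at most 41.7 mm and 7.16 degrees, less where a joint would pass 70% of its speed; a pose out of reach is approached as far as the arm can. A call with a number of a shift or a turn outside -1 to 1 is refused whole. A call with a gripper value outside its range is refused whole. The fingers move at their own pace and stop on an object; "grip_force" is the grip in N (left out, the last holds). Time passes only in rows, so rows that repeat a pose let the fingers close. It gives the time, the measured TCP pose, the force and the opening at its end, in the units of the state.
- robot.read_state(): the state, without advancing time (a new reading comes with each control period).
- read_camera(name): name is "scene" or "top" or "wrist"; returns a dict with "frame" (384x512x3 uint8, red, green, blue), "camera_matrix" (3x3 intrinsics, pixels), "dist_coeffs" ([k1, k2, p1, p2, k3] as OpenCV has them; the pictures are not rectified), "cam_to_world" (4x4, takes a point from camera to world coordinates). Camera axes: x right, y up, looking along -z (the intrinsics and any distortion apply to the point x, -y, -z); pixel columns grow to the right and rows downward; lengths in m; the calibration is good to about 2 mm. A picture is of the moment at which its call begins. There is no depth.
- ticket.close_job(): hands the job in, once; it reports no verdict.
The state is a dict: "t": time; "q": joint angles; "dq": joint speeds; "joint_torque": joint torques, N m; "tool_pos": TCP position; "orientation": TCP orientation; "force": force on the tool from outside, world axes, zero at the start; "wrist_torque": the same for the moment, N m; "opening": finger opening in m.
Only numpy, scipy, OpenCV 4.12 (cv2) and the standard library are available. Lean on these libraries where they do the work, as an engineer would, in place of code of your own. Each camera call takes 0.05 s, during which the arm holds its last target.

## Working session

There is one attempt and no reset: what is moved stays moved. The work goes in short steps, Python scripts to look and compute and a tool call to move; the robot and the scene stay as the last step left them, time stands still between calls to the robot, and variables do not carry over. Pictures are saved under pics/ and viewed, and the job is handed in when it is done.

Besides the shell and the picture viewer there is one more tool, called after "Request:" by a JSON object that holds its "method" and its "body". arm_command: Moves the arm, as the interface text tells. Shift numbers are shares of 0.8 m and turn numbers shares of 30 degrees, none past 1 either way. Its arguments: {"type":"object","properties":{"rows":{"type":"array","items":{"type":"array","items":{"type":"number","minimum":-1,"maximum":1}}},"grip_force":{"type":"number"}},"required":["rows"]}

```bash
mkdir -p pics; ls; cat > h.py <<'E'
import numpy as np, cv2, pickle
def load(n): return pickle.load(open(f'{n}.pkl','rb'))
def ray(c,uv):
    p=cv2.undistortPoints(np.array([[uv]],float),np.array(c['camera_matrix']),np.array(c['dist_coeffs'])).ravel()
    T=np.array(c['cam_to_world']); d=T[:3,:3]@np.array([p[0],-p[1],-1.]); return T[:3,3],d/np.linalg.norm(d)
def plane(c,uv,z):
    o,d=ray(c,uv); return o+d*(z-o[2])/d[2]
def tri(l):
    A=np.zeros((3,3));b=np.zeros(3)
    for c,uv in l:
        o,d=ray(c,uv);P=np.eye(3)-np.outer(d,d);A+=P;b+=P@o
    x=np.linalg.solve(A,b); return x,[np.linalg.norm((np.eye(3)-np.outer(ray(c,u)[1],ray(c,u)[1]))@(x-ray(c,u)[0])) for c,u in l]
def proj(c,X):
    T=np.linalg.inv(np.array(c['cam_to_world'])); p=T[:3,:3]@X+T[:3,3]
    p=np.array([[p[0],-p[1],-p[2]]]); return cv2.projectPoints(p,np.zeros(3),np.zeros(3),np.array(c['camera_matrix']),np.array(c['dist_coeffs']))[0].ravel()
E
python3 - <<'E'
from plant import robot, read_camera
import cv2,pickle
for n in ['scene','top','wrist']:
    c=read_camera(n); pickle.dump(c,open(n+'.pkl','wb')); cv2.imwrite(f'pics/{n}0.png',cv2.resize(c['frame'][:,:,::-1],(768,576),interpolation=cv2.INTER_CUBIC))
print(robot.read_state())
E
```

```text
pics
{'t': 0.15, 'q': array([ 1.21257203e+00,  1.31020895e-01,  1.48903297e+00, -1.05528691e-05,
        1.52297351e+00, -8.54077353e-02]), 'dq': array([ 0.00056786, -0.00217729, -0.00334476, -0.00119508, -0.0002931 ,
       -0.00020758]), 'joint_torque': array([ 1.62270982e-03, -5.60473680e+01, -4.92335093e+01,  7.68165244e-02,
        3.03390843e-02, -1.62188749e-04]), 'tool_pos': array([0.16150924, 0.57742771, 0.23480644]), 'orientation': array([-4.27169082e-01, -3.11210662e+00,  2.20186549e-03]), 'force': array([ 0.26338504,  0.08933341, -0.81308259]), 'wrist_torque': array([-0.00674788, -0.06796242,  0.03965219]), 'opening': 0.09250755177688666}
```

View pics/scene0.png

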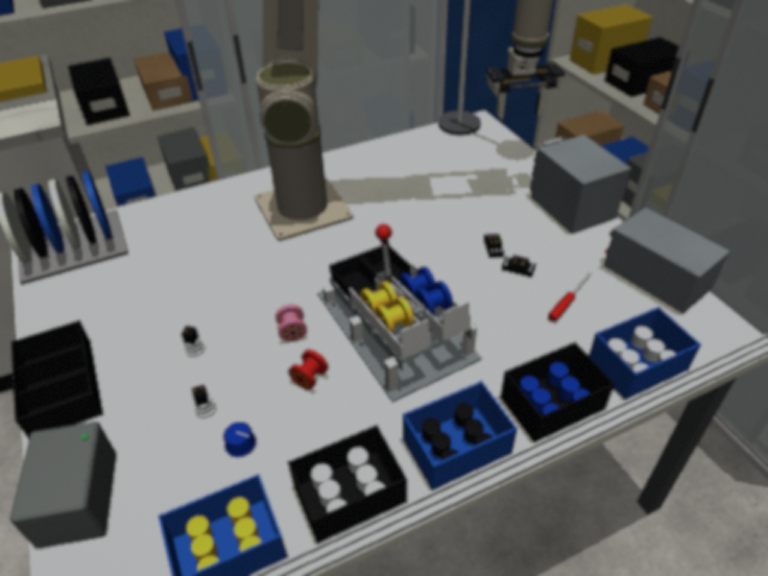

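View pics/top0.png

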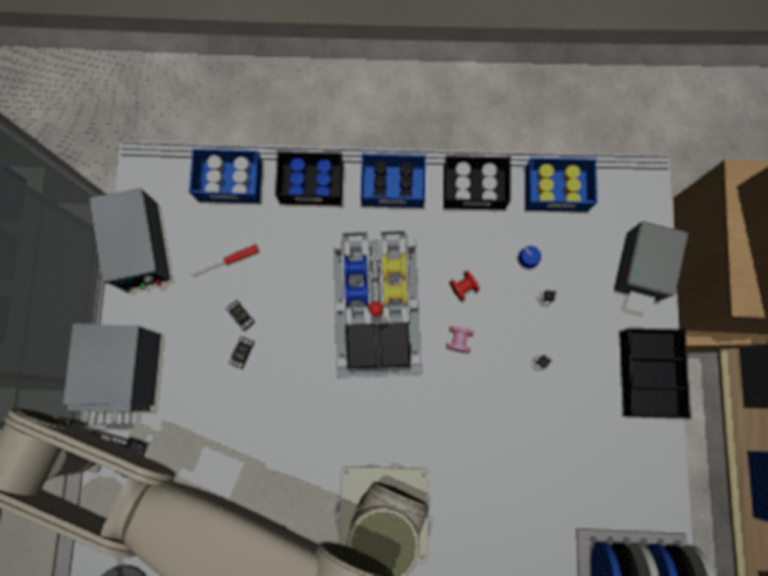

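View pics/wrist0.png

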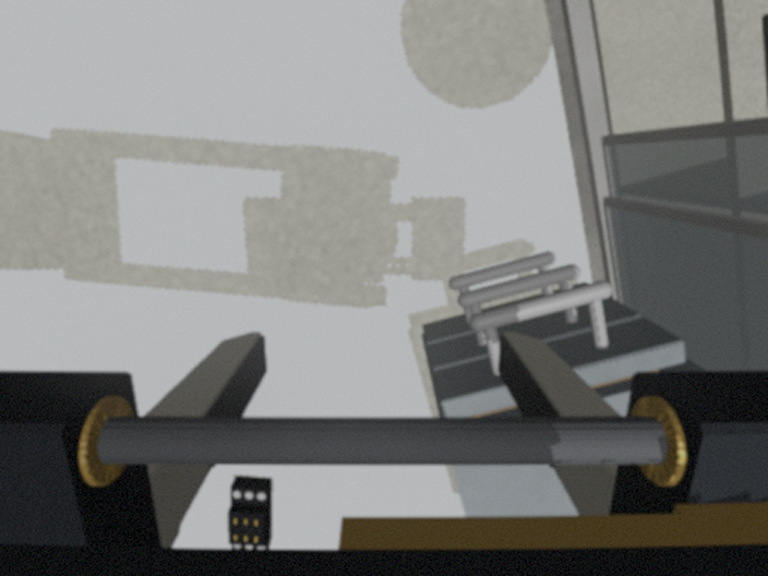

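The pictures (768×576) show the lever's red ball at top (376,309) and scene (384,232). The tray faces the robot. The yellow hubs are in the lane at top x≈396, the world −y side, and the blue ones at x≈357. Red and pink look-alikes lie on the shelf to the −y side. Next I measure the knob and hubs.

```bash
python3 - <<'E'
from h import *
def blobs(c,lo,hi,lo2=None,hi2=None):
    h=cv2.cvtColor(c['frame'],cv2.COLOR_RGB2HSV); m=cv2.inRange(h,lo,hi)
    if lo2: m|=cv2.inRange(h,lo2,hi2)
    n,l,s,ce=cv2.connectedComponentsWithStats(m)
    return [(tuple(np.round(ce[i],1)),s[i].tolist()) for i in range(1,n) if s[i][4]>15]
S,T=load('scene'),load('top')
for n,c in (('S',S),('T',T)):
    print(n,'red',blobs(c,(0,150,60),(6,255,255),(174,150,60),(180,255,255)))
    print(n,'yel',blobs(c,(22,120,60),(36,255,255)))
    print(n,'blu',blobs(c,(105,150,40),(130,255,255)))
print(np.array(T['cam_to_world']).round(3))
E
python3 - <<'E'
import cv2,pickle
c=pickle.load(open('top.pkl','rb'))['frame'][140:260,205:300,::-1]
cv2.imwrite('pics/topcrop.png',cv2.resize(c,None,fx=6,fy=5,interpolation=cv2.INTER_CUBIC))
E
```

```text
S red [((np.float64(255.4), np.float64(154.3)), [251, 150, 9, 10, 63]), ((np.float64(374.0), np.float64(203.9)), [367, 196, 16, 17, 110]), ((np.float64(206.9), np.float64(244.1)), [194, 234, 24, 25, 257])]
S yel [((np.float64(405.0), np.float64(22.3)), [381, 3, 54, 46, 1466]), ((np.float64(13.7), np.float64(51.7)), [0, 37, 30, 30, 717]), ((np.float64(138.9), np.float64(104.8)), [133, 91, 11, 29, 124]), ((np.float64(258.6), np.float64(203.1)), [240, 187, 36, 34, 616]), ((np.float64(161.6), np.float64(347.9)), [152, 332, 21, 34, 410]), ((np.float64(134.0), np.float64(360.0)), [124, 344, 20, 35, 430])]
S blu [((np.float64(3.3), np.float64(3.8)), [0, 0, 8, 9, 67]), ((np.float64(301.9), np.float64(34.9)), [297, 0, 11, 74, 568]), ((np.float64(324.4), np.float64(31.6)), [310, 0, 34, 76, 1652]), ((np.float64(119.8), np.float64(35.8)), [111, 20, 20, 46, 293]), ((np.float64(361.6), np.float64(37.6)), [360, 31, 4, 12, 28]), ((np.float64(347.7), np.float64(74.3)), [336, 59, 22, 37, 584]), ((np.float64(417.6), np.float64(98.6)), [403, 92, 29, 16, 249]), ((np.float64(86.1), np.float64(119.7)), [72
[... 1116 characters left out ...]
at64(197.7), np.float64(117.1)), [192, 105, 12, 26, 240]), ((np.float64(261.8), np.float64(119.4)), [241, 104, 42, 34, 931]), ((np.float64(215.3), np.float64(117.9)), [210, 106, 12, 25, 233]), ((np.float64(373.3), np.float64(121.9)), [351, 106, 46, 34, 758]), ((np.float64(352.8), np.float64(171.5)), [346, 165, 14, 13, 122]), ((np.float64(236.9), np.float64(186.9)), [230, 171, 15, 32, 277]), ((np.float64(408.0), np.float64(373.5)), [401, 362, 14, 22, 139]), ((np.float64(445.0), np.float64(374.2)), [438, 364, 14, 20, 129])]
[[ 2.80e-02  9.83e-01 -1.83e-01  2.47e-01]
 [-1.00e+00  2.70e-02 -7.00e-03  1.00e-03]
 [-2.00e-03  1.83e-01  9.83e-01  1.67e+00]
 [ 0.00e+00  0.00e+00  0.00e+00  1.00e+00]]
```

View pics/topcrop.png

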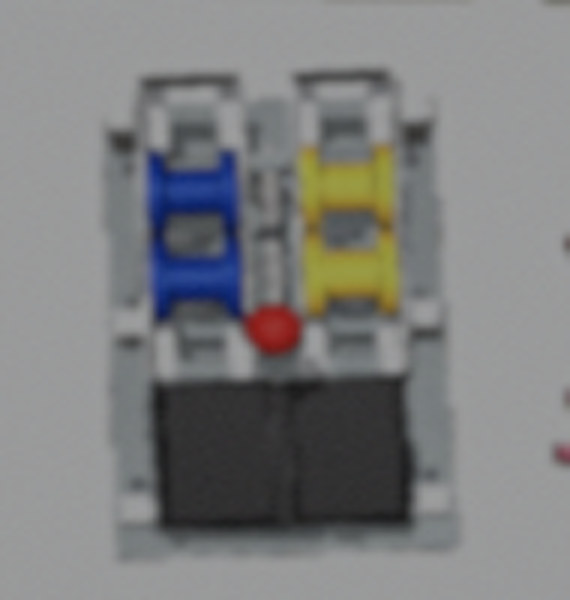

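```bash
python3 - <<'E'
from h import *
S,T=load('scene'),load('top')
k,e=tri([(S,(255.4,154.3)),(T,(250.2,205.4))]); print('knob',k.round(4),np.round(e,4))
Y=plane(T,(262.8,185.9),.143);B=plane(T,(236.9,186.9),.143);print('Y,B',Y,B,np.linalg.norm(Y-B))
d=(B-Y)[:2];yaw=np.arctan2(-d[0],d[1]);print('yaw lanes',np.degrees(yaw))
# plate corners from crop px -> full px; z~0.01
cr=lambda x,y:(205+(x+.5)/6-.5,140+(y+.5)/5-.5)
fl=plane(T,cr(117,556),.008);fr=plane(T,cr(460,548),.008);print('plate front',fl,fr,np.linalg.norm(fl-fr),np.degrees(np.arctan2(-(fl-fr)[0],(fl-fr)[1])))
for x0 in ((plane(T,cr(282,552),.008)),): print('front mid',x0)
R=np.array([[np.cos(yaw),-np.sin(yaw)],[np.sin(yaw),np.cos(yaw)]])
print('knob - lanesmid in disp',R.T@(k-(Y+B)/2)[:2],'expect -0.0905,0')
print('knob - front mid',R.T@(k-(fl+fr)/2)[:2],'expect 0.138')
from plant import robot; print(robot.tip_reach)
E
```

```text
knob [0.4726 0.0312 0.2426] [0.0001 0.0001]
Y,B [ 0.56133007 -0.01028285  0.143     ] [0.55505242 0.0837416  0.143     ] 0.09423378460942226
yaw lanes 3.819744766040191
plate front [0.33034202 0.13121622 0.008     ] [ 0.34247346 -0.08844019  0.008     ] 0.2199911592685168 3.1611857476878766
front mid [0.33624505 0.02558862 0.008     ]
knob - lanesmid in disp [-0.08580599  0.00017873] expect -0.0905,0
knob - front mid [0.13650684 0.0007113 ] expect 0.138
0.017
```

Knob triangulated at (0.4726, 0.0312, 0.2426). Expected height is 0.241, the plate width came out at 220 mm and the lane spacing at 94 mm, so it checks out. Dispenser yaw is about +3.5°. The plan is to straddle the knob with half-open jaws aligned across the dispenser and push towards −y. I rise first, then move over.

Request:
{"method": "arm_command", "body": {"rows": [[0.02, -0.03, 0.1, 0, 0, 0, 0.4], [0.06, -0.1, 0.2, 0, 0, 0.15, 0.4], [0.389, -0.683, 0.206, 0, 0, 0.64, 0.4], [0.389, -0.683, 0.206, 0, 0, 0.64, 0.4], [0.389, -0.683, 0.206, 0, 0, 0.64, 0.4], [0.389, -0.683, 0.206, 0, 0, 0.64, 0.4], [0.389, -0.683, 0.206, 0, 0, 0.64, 0.4], [0.389, -0.683, 0.206, 0, 0, 0.64, 0.4], [0.389, -0.683, 0.206, 0, 0, 0.64, 0.4], [0.389, -0.683, 0.206, 0, 0, 0.64, 0.4], [0.389, -0.683, 0.206, 0, 0, 0.64, 0.4], [0.389, -0.683, 0.206, 0, 0, 0.64, 0.4]]}}

```text
t: 1.15
tool_pos: [0.3835, 0.1873, 0.3723]
orientation: [-0.098, 3.14, -0.002]
force: [0.3, 0.2, 1.0]
opening: 0.0559
```

Request:
{"method": "arm_command", "body": {"rows": [[0.111, -0.195, -0.01, 0, 0, 0, 0.4], [0.111, -0.195, -0.01, 0, 0, 0, 0.4], [0.111, -0.195, -0.01, 0, 0, 0, 0.4], [0.111, -0.195, -0.01, 0, 0, 0, 0.4], [0.111, -0.195, -0.01, 0, 0, 0, 0.4], [0.111, -0.195, -0.01, 0, 0, 0, 0.4], [0.111, -0.195, -0.01, 0, 0, 0, 0.4], [0.111, -0.195, -0.01, 0, 0, 0, 0.4], [0.111, -0.195, -0.01, 0, 0, 0, 0.4]]}}

```text
t: 1.9
tool_pos: [0.4719, 0.0324, 0.3644]
orientation: [-0.101, 3.139, -0.002]
force: [-0.2, 0.3, 0.1]
opening: 0.0559
```

```bash
python3 - <<'E'
from plant import robot, read_camera
import cv2
c=read_camera('wrist'); cv2.imwrite('pics/wrist1.png',c['frame'][:,:,::-1])
c=read_camera('scene'); cv2.imwrite('pics/scene1.png',cv2.resize(c['frame'][60:252,130:386,::-1],(768,576)))
s=robot.read_state();print(s['t'],s['tool_pos'],s['orientation'],s['q'],s['force'])
E
```

```text
2.0 [0.47194895 0.03245611 0.36455781] [-1.01257652e-01  3.13913212e+00 -1.83636576e-03] [-3.89319387e-02 -2.31740699e-01  1.60594490e+00 -1.12912740e-03
  1.76647996e+00 -1.67443910e+00] [ 0.25773829 -0.6576641   0.35482233]
```

View pics/wrist1.png

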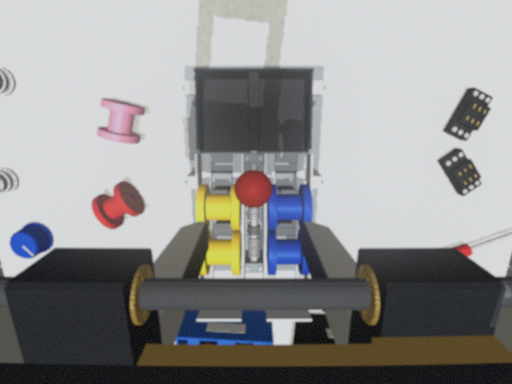

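View pics/scene1.png

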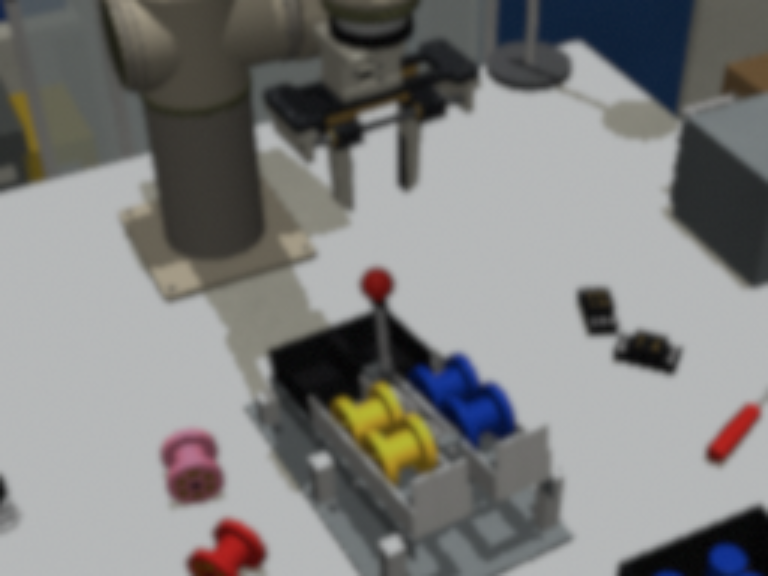

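The wrist picture shows the ball at (254,188), centred between the jaws (centre column about 255), with the lanes square to the jaws. I descend next.

Request:
{"method": "arm_command", "body": {"rows": [[0.001, -0.0015, -0.04, 0, 0, 0, 0.4], [0.001, -0.0015, -0.08, 0, 0, 0, 0.4], [0.001, -0.0015, -0.11, 0, 0, 0, 0.4], [0.001, -0.0015, -0.135, 0, 0, 0, 0.4], [0.001, -0.0015, -0.15, 0, 0, 0, 0.4], [0.001, -0.0015, -0.158, 0, 0, 0, 0.4], [0.001, -0.0015, -0.158, 0, 0, 0, 0.4], [0.001, -0.0015, -0.158, 0, 0, 0, 0.4]]}}

```text
t: 2.67
tool_pos: [0.4731, 0.0315, 0.2392]
orientation: [-0.102, 3.138, -0.002]
force: [-0.1, -0.0, -0.3]
opening: 0.0558
```

```bash
python3 - <<'E'
from plant import robot, read_camera
import cv2
c=read_camera('scene'); cv2.imwrite('pics/scene2.png',cv2.resize(c['frame'][60:252,130:386,::-1],(768,576)))
E
```

```text
(no output)
```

View pics/scene2.png

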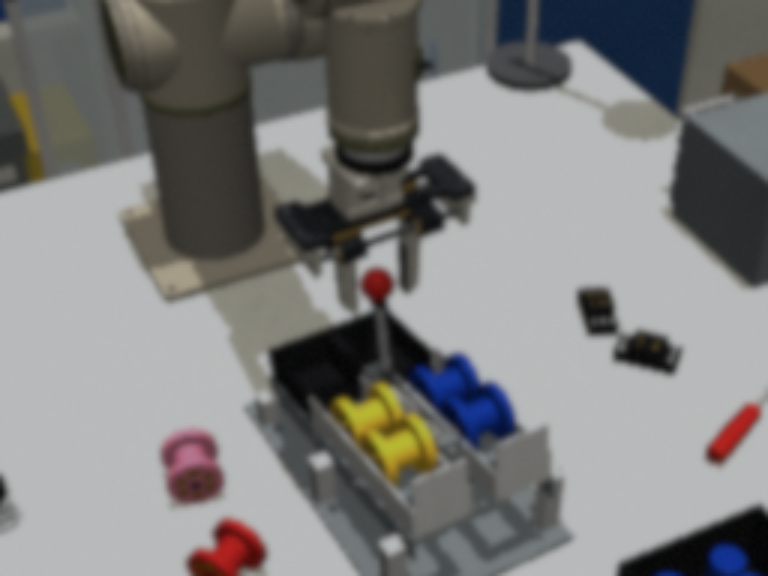

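The jaws straddle the ball, with about 10 mm gap on each side. I push about 58 mm towards −y (≈0.37 rad).

Request:
{"method": "arm_command", "body": {"rows": [[0.001, -0.012, 0, 0, 0, 0, 0.4], [0.002, -0.025, -0.001, 0, 0, 0, 0.4], [0.003, -0.04, -0.003, 0, 0, 0, 0.4], [0.004, -0.055, -0.005, 0, 0, 0, 0.4], [0.0045, -0.068, -0.007, 0, 0, 0, 0.4], [0.0045, -0.073, -0.008, 0, 0, 0, 0.4], [0.0045, -0.073, -0.008, 0, 0, 0, 0.4], [0.0045, -0.073, -0.008, 0, 0, 0, 0.4], [0.0045, -0.073, -0.008, 0, 0, 0, 0.4], [0.0045, -0.073, -0.008, 0, 0, 0, 0.4], [0.0045, -0.073, -0.008, 0, 0, 0, 0.4], [0.0045, -0.073, -0.008, 0, 0, 0, 0.4]]}}

```text
t: 3.72
tool_pos: [0.477, -0.0267, 0.2334]
orientation: [-0.103, 3.137, -0.002]
force: [-0.2, 3.7, 3.5]
opening: 0.0557
```

```bash
python3 - <<'E'
from plant import robot, read_camera
from h import *
import pickle
for n in('scene','top'):
    c=read_camera(n); pickle.dump(c,open(n+'3.pkl','wb'))
    f=c['frame'][60:252,130:386] if n=='scene' else c['frame'][120:264,180:372]
    cv2.imwrite(f'pics/{n}3.png',cv2.resize(f[:,:,::-1],(768,576)))
s=robot.read_state();print(s['t'],s['tool_pos'],s['force'],s['opening'])
E
```

```text
3.8167 [ 0.47701759 -0.02675791  0.23338034] [-0.65727604  4.59339044  3.19503932] 0.055772812575228016
```

View pics/scene3.png

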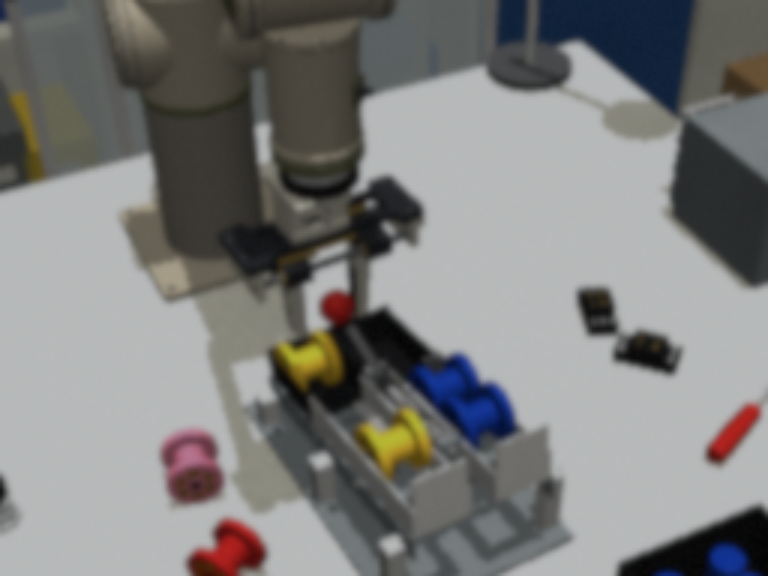

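View pics/top3.png

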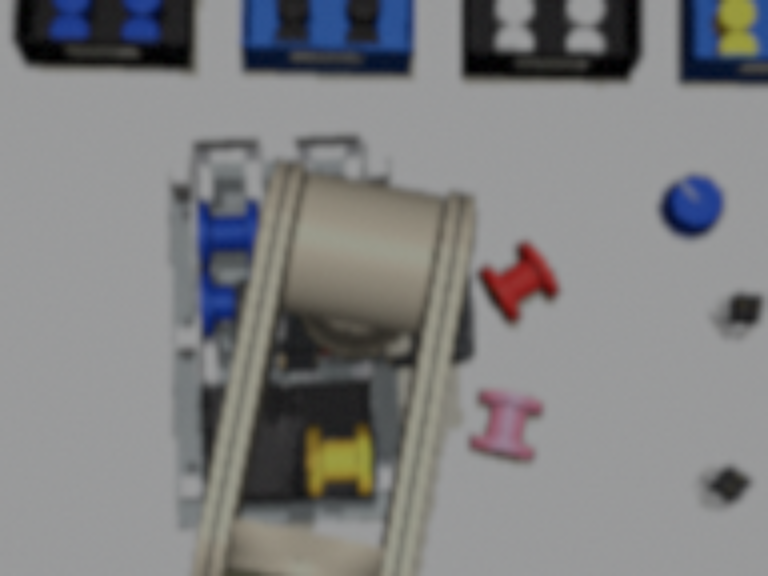

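The front yellow hub is in the tray (scene3 at (310,360)), and the rear yellow and both blues are held. The force of about 5.6 N fits a tilt of about 0.37 rad. I hold a little longer, then ease back and slightly past centre so the lever comes upright.

Request:
{"method": "arm_command", "body": {"rows": [[0, 0, 0, 0, 0, 0, 0.4], [0, 0, 0, 0, 0, 0, 0.4], [0, 0, 0, 0, 0, 0, 0.4], [0, 0, 0, 0, 0, 0, 0.4], [0, 0, 0, 0, 0, 0, 0.4], [0, 0, 0, 0, 0, 0, 0.4], [0, 0.015, 0.003, 0, 0, 0, 0.4], [-0.001, 0.03, 0.005, 0, 0, 0, 0.4], [-0.002, 0.045, 0.007, 0, 0, 0, 0.4], [-0.003, 0.06, 0.008, 0, 0, 0, 0.4], [-0.0045, 0.073, 0.008, 0, 0, 0, 0.4], [-0.0045, 0.073, 0.008, 0, 0, 0, 0.4]]}}

```text
t: 4.82
tool_pos: [0.4731, 0.0331, 0.2395]
orientation: [-0.105, 3.137, -0.002]
force: [0.4, 0.4, 0.2]
opening: 0.0557
```

Request:
{"method": "arm_command", "body": {"rows": [[0, 0, 0, 0, 0, 0, 0.2], [0, 0, 0, 0, 0, 0, 0], [0, 0, 0, 0, 0, 0, 0], [0, 0, 0.03, 0, 0, 0, 0], [0, 0, 0.07, 0, 0, 0, 0], [0, 0, 0.11, 0, 0, 0, 0], [0, 0.02, 0.16, 0, 0, 0, 0], [0, 0.06, 0.18, 0, 0, 0, 0], [0, 0.1, 0.18, 0, 0, 0, 0], [0, 0.15, 0.18, 0, 0, 0, 0], [0, 0.2, 0.18, 0, 0, 0, 0], [0, 0.25, 0.18, 0, 0, 0, 0]]}}

```text
t: 5.82
tool_pos: [0.4732, 0.2341, 0.3838]
orientation: [-0.102, 3.136, -0.002]
force: [1.6, -0.2, -0.4]
opening: 0.0931
```

Request:
{"method": "arm_command", "body": {"rows": [[0, 0.05, 0, 0, 0, 0, 0], [0, 0.1, 0, 0, 0, 0, 0], [0, 0.15, 0, 0, 0, 0, 0], [0, 0.15, 0, 0, 0, 0, 0], [0, 0.15, 0, 0, 0, 0, 0], [0, 0.15, 0, 0, 0, 0, 0]]}}

```text
t: 6.32
tool_pos: [0.4735, 0.3536, 0.3834]
orientation: [-0.102, 3.137, -0.004]
force: [1.2, -0.7, -0.4]
opening: 0.0932
```

```bash
python3 - <<'E'
from plant import robot, read_camera
from h import *
L=[]
for n in('scene','top'):
    c=read_camera(n); pickle.dump(c,open(n+'4.pkl','wb'))
    f=c['frame'][60:252,130:386] if n=='scene' else c['frame'][120:264,180:372]
    cv2.imwrite(f'pics/{n}4.png',cv2.resize(f[:,:,::-1],(768,576)))
    h=cv2.cvtColor(c['frame'],cv2.COLOR_RGB2HSV); m=cv2.inRange(h,(0,150,60),(6,255,255))|cv2.inRange(h,(174,150,60),(180,255,255))
    k,l,s,ce=cv2.connectedComponentsWithStats(m)
    ref=(255.4,154.3) if n=='scene' else (250.2,205.4)
    i=1+np.argmin(np.linalg.norm(ce[1:]-ref,axis=1));print(n,ce[i],s[i]);L.append((c,ce[i]))
print(tri(L))
Y=cv2.inRange(cv2.cvtColor(L[1][0]['frame'],cv2.COLOR_RGB2HSV),(22,120,60),(36,255,255))
k,l,s,ce=cv2.connectedComponentsWithStats(Y);K=np.array([.4726,.0312])
a=np.radians(3.5);R=np.array([[np.cos(a),-np.sin(a)],[np.sin(a),np.cos(a)]])
for i in range(1,k):
    if s[i][4]>40 and ce[i][1]>140:
        for z in(.095,.135): print(ce[i],z,R.T@(plane(L[1][0],ce[i],z)[:2]-K)+[-.042,0])
s=robot.read_state();print(s['t'],s['tool_pos'],s['force'])
E
```

```text
scene [254.36363636 154.58441558] [250 150  10  11  77]
top [251.15254237 205.3559322 ] [247 201   9   9  59]
(array([0.47270167, 0.02782224, 0.24285941]), [np.float64(0.00023041713905710444), np.float64(0.00023041713905706945)])
[263.0875 194.4625] 0.095 [ 0.02119724 -0.04767851]
[263.0875 194.4625] 0.135 [ 0.01382497 -0.04687914]
[264.42512077 234.56038647] 0.095 [-0.12858365 -0.04714662]
[264.42512077 234.56038647] 0.135 [-0.13215117 -0.04636076]
6.4167 [0.47379759 0.35277107 0.38420823] [-0.51113508  0.19598664  0.15501963]
```

View pics/scene4.png

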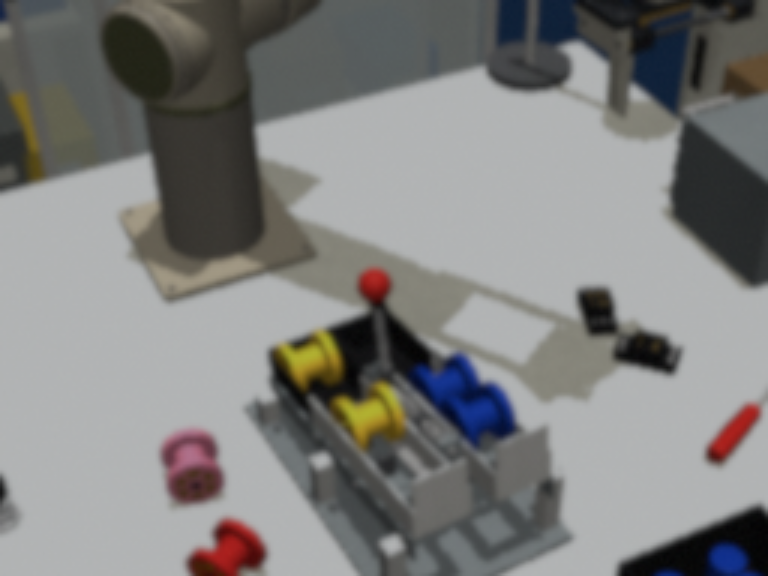

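View pics/top4.png

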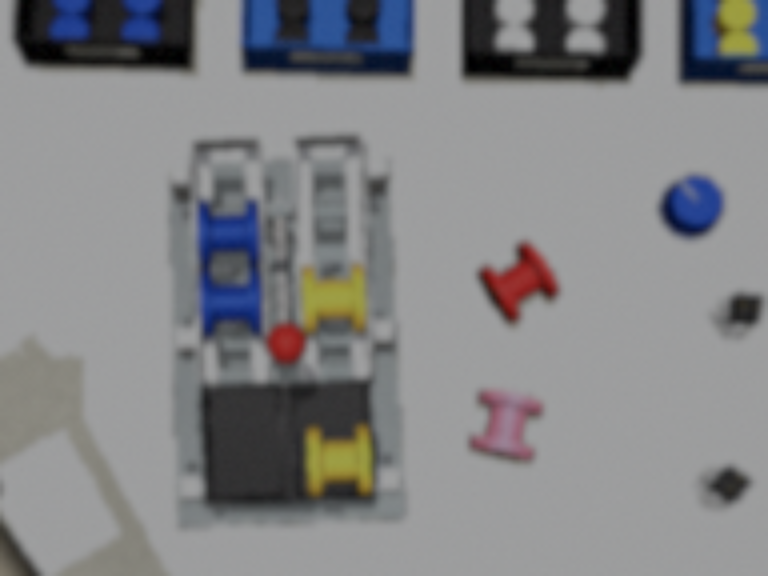

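The hubs are as wanted, but the knob reads 3.4 mm (0.026 rad) short of upright. I let a second pass and re-measure.

Request:
{"method": "arm_command", "body": {"rows": [[0, 0, 0, 0, 0, 0, 0], [0, 0, 0, 0, 0, 0, 0], [0, 0, 0, 0, 0, 0, 0], [0, 0, 0, 0, 0, 0, 0], [0, 0, 0, 0, 0, 0, 0], [0, 0, 0, 0, 0, 0, 0], [0, 0, 0, 0, 0, 0, 0], [0, 0, 0, 0, 0, 0, 0], [0, 0, 0, 0, 0, 0, 0], [0, 0, 0, 0, 0, 0, 0], [0, 0, 0, 0, 0, 0, 0], [0, 0, 0, 0, 0, 0, 0]]}}

```text
t: 7.42
tool_pos: [0.4738, 0.3528, 0.3842]
orientation: [-0.1, 3.136, -0.002]
force: [0.0, 0.2, 0.2]
opening: 0.0935
```

```bash
python3 - <<'E'
from plant import robot, read_camera
from h import *
for t in range(3):
  L=[]
  for n in('scene','top'):
    c=read_camera(n)
    h=cv2.cvtColor(c['frame'],cv2.COLOR_RGB2HSV); m=cv2.inRange(h,(0,130,50),(7,255,255))|cv2.inRange(h,(173,130,50),(180,255,255))
    k,l,s,ce=cv2.connectedComponentsWithStats(m)
    ref=(255.4,154.3) if n=='scene' else (250.2,205.4)
    i=1+np.argmin(np.linalg.norm(ce[1:]-ref,axis=1));L.append((c,ce[i]))
  print(L[0][1],L[1][1],tri(L))
print(robot.read_state()['t'])
E
```

```text
[254.45348837 154.56976744] [251.05970149 205.31343284] (array([0.47281909, 0.02810747, 0.24290196]), [np.float64(0.0002637251379023624), np.float64(0.00026372513790229584)])
[254.49411765 154.52941176] [251.08823529 205.25      ] (array([0.47301733, 0.02807962, 0.24319871]), [np.float64(0.0001915220700190094), np.float64(0.0001915220700190558)])
[254.45348837 154.56976744] [251.07575758 205.24242424] (array([0.47302689, 0.02803742, 0.24307879]), [np.float64(0.0002849805905815205), np.float64(0.00028498059058153024)])
7.7167
```

The knob is at rest 3.1 mm off its starting position, about 0.024 rad, well inside the 0.06 limit. I hand in.

```bash
python3 -c "
from plant import ticket
print(ticket.close_job())"
```

```text
the job is handed in; nothing more can be done
None
```

I let out one yellow hub into the tray and handed the job in at about 7.7 s. The hand-in gives no verdict.

**What I did:** I straddled the red knob with half-open jaws and tilted the lever about 0.37 rad towards the yellow lane (the dispenser's right, −y). I held it there for a little over a second, eased it back upright, lifted clear and moved the arm away.

**Last checks:**
- **Front yellow hub:** it lies in the tray at about x = −129 mm, y = −47 mm in the dispenser's frame, where a resting hub should be.
- **Other hubs:** the rear yellow hub has rolled to the front stop at about x = 14–17 mm. Both blue hubs are still in their lane.
- **Things on the shelf:** those in view in the last close-up pictures look undisturbed by eye; I did not measure them. The robot touches nothing.
- **Lever:** the one small disagreement. It came to rest about 3 mm (0.024 rad) short of its starting position. It did not move across repeated measurements, and the limit is 0.06 rad.

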